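Set a shaft collar on the flat of a carousel drive

TASK

Clear the two broken white hub pieces off the deck of the carousel drive into the grey bin. Then feel for the flat on the drive's upright shaft by pinching the shaft across it, and turn the shaft until the flat squarely faces the forked key rest. Finally raise the dark collar on the shaft, with its set-screw also squarely facing the key rest, until the screw is level with the middle of the flat, and finish holding it still there in the fingers, ready for a colleague to tighten the screw; leave the beaker, bottle and hex key alone.

Things in the scene. Friction and masses are not known exactly. Their poses are not given: they have to be found in the camera images.
- drive: Carousel drive: fixed white box 280 (x) x 260 (y) x 70 mm high, flat grey deck on top. Origin: centre of its underside, right below the shaft axis. On the deck, centred 97 mm from the shaft axis towards the drive's own -y, stands the forked key rest: a bare-metal post 32 (x) x 16 (y) mm, 56 mm high above the deck, with a 10 mm slot in its top. It faces the shaft.
- shaft: Bare steel shaft upright in the middle of the deck, diameter 20 mm, top 62 mm above the deck. Origin on its axis at deck level. The lower 24 mm is round; above that one side is milled flat (D section). Pinched across the flat it measures 16 mm, elsewhere up to 20. It turns with slight friction (0.06 N m), stays where it is left and does not turn with the collar.
- flat: The milled flat of the shaft: 16 mm wide, 38 mm tall, 6 mm from the shaft axis, facing this body's -y axis. Origin on the shaft axis at deck level.
- flat_mid (a point): Middle of the flat's face, 43 mm above the deck and 6 mm from the shaft axis.
- shaft_turn (a joint): Angle of the shaft (rad), positive counter-clockwise from above, range -3.1 to 3.1. 0: the flat faces the key rest (the drive's -y).
- collar: Dark steel collar, a ring round the shaft: outer diameter 44 mm, 22 mm high, 0.18 kg. Origin on the shaft axis at its underside; starts resting on the deck, below the flat. On its -y side a boss 13 mm wide reaches 28 mm from the axis and carries the set-screw. It slides and turns freely on the shaft and drops back when let go.
- screw (a point): Outer end of the set-screw head (8 mm diameter), 33 mm from the shaft axis on the collar's -y side, 11 mm above the collar's underside.
- collar_lift (a joint): Height of the collar's underside above the deck (m): 0 resting on the deck, stop at 0.040 (top of the shaft). At 0.032 the set-screw is level with the middle of the flat.
- collar_turn (a joint): Angle of the collar about the shaft (rad), positive counter-clockwise from above, range -3.1 to 3.1. 0: the set-screw faces the key rest (the drive's -y).
- piece_a: Broken white plastic hub piece, a sector of a ring, lying on the deck on the side away from the key rest: wall 15 mm thick, bowed, 22 mm overall along its own x (grip across x at mid-length), 54 mm along y, 26 mm high, about 30 g. Origin: middle of its underside.
- piece_b: The other broken white hub piece on the deck, a shorter and taller ring sector: wall 15 mm thick, 18 mm overall along its own x (grip across x at mid-length), 38 mm along y, 34 mm high, about 30 g. Origin: middle of its underside.
- bin: Open grey plastic waste bin, fixed, 170 x 170 mm outside, 100 mm high, walls 4 mm. Origin: centre of its underside.
- beaker: Glass beaker, 72 mm diameter, 90 mm high, standing on the bench. Bystander. Origin: centre of its underside.
- reagent: Closed amber bottle, 64 mm diameter, 140 mm high, standing on the bench. Bystander. Origin: centre of its underside.
- hexkey: Dark L-shaped hex key 7 mm thick, long leg about 100 mm along its x, lying on the bench. Bystander. Origin: middle of its long leg, on the bench.

How it is judged (in metres and radians):
On the way, in this order (a step that is already met when the one before it is completed fails the run):
1. both broken pieces lie released in the bin (x of piece_a in the frame of bin between -0.085 and 0.085 m and y of piece_a in the frame of bin between -0.085 and 0.085 m and z of each of piece_a, piece_b in the frame of bin below 0.08 m and linear speed of each of piece_a, piece_b below 0.05 m/s and contact force between each of piece_a, piece_b and the fingers below 0.05 N and x of piece_b in the frame of bin between -0.085 and 0.085 m and y of piece_b in the frame of bin between -0.085 and 0.085 m), for 0.2 s.
2. the fingers pinch the shaft on its flat, and the flat faces the key rest (value of joint shaft_turn between -0.2 and 0.2 rad and contact force between flat and the fingers above 1.5 N), for 0.2 s.
At the end, for the whole second after the job is handed in: Both pieces lie still in the bin; the flat and the set-screw each face the key rest within 0.20 rad; the collar is held still in the fingers (contact over 2 N) with its underside 24 to 39.5 mm above the deck (screw within about 8 mm of the flat's middle) (all of step 1 and value of joint shaft_turn between -0.2 and 0.2 rad and value of joint collar_turn between -0.2 and 0.2 rad and value of joint collar_lift between 0.024 and 0.0395 m and velocity of joint collar_lift between -0.01 and 0.01 m/s and contact force between collar and the fingers above 2 N); the arm keeps its last pose, push and grip.
It fails at once if the beaker was moved (distance of beaker from where it was at the start of the episode above 0.03 m).
It fails at once if the bottle was moved (distance of reagent from where it was at the start of the episode above 0.03 m).
It fails at once if the hex key was moved (distance of hexkey from where it was at the start of the episode above 0.03 m).
It also fails if it takes over 64 s, if anything falls off the work surface, if the arm or the gripper's body presses on something with over 40 N, if the wrist force passes 120 N, or if a joint passes its speed limit or range.

ROBOT

A 6-joint arm with a two-finger parallel gripper is mounted at the origin on the work surface. World frame = base frame: x ahead of the robot, y to its left, z up, the work surface at z = 0. Lengths are in mm, angles in rad, forces in N, time in s.
With the tool pointing down it reaches from about 350 to 875 mm from the base axis. Payload 15.5 kg.
Tool frame: the origin (TCP) lies at the very end of the fingers, on their centre line; the grasp point (between the pads) lies 19 mm behind it; y points along the fingers, z is the direction in which the jaws open and shut, and the axes are right-handed (so a half turn about y gives the same grasp; the last joint's range is limited). The gripper opens to 85 mm and grips with 20 to 120 N. Pads are 22 mm wide; open, the fingers measure 114 mm over their backs; the gripper's body (76 mm by 85 mm) begins 54 mm behind the grasp point. The pads swing forward as they close: fully open they stand 13 mm farther back than shut.
Start: joints at [1.147, 0.494, 1.345, -0, 1.302, -0.096], TCP at [201.221, 591.723, 231.277] pointing down, gripper open.
Joint ranges: [-2.91, 2.91], [-0.82, 2.16], [0.22, 2.67], [-1.22, 4.37], [0.12, 2.79], [-3.08, 3.08]. Speed limits (rad/s): [1.89, 1.89, 2.57, 3.01, 3.01, 3.01].

INTERFACE

Orientations are given as a rotation vector (axis times angle).
In Python, from workcell import bot gives the robot as it stands.
- The arm moves only by the tool servo_tool, never from a script. Its argument "targets" is a list of rows, each a list of 7 numbers: the opening, from 0 (shut) to 1 (fully open), then the shift along the tool's x, y, z in m, then the turn, a rotation vector about the tool's x, y, z in units of 5 degrees (1.0 is 5 degrees). In form: [[jaw, x, y, z, ax, ay, az], ...]. A call has 1 to 5 rows; each row is the pose to reach, as a shift and turn from the pose commanded when the call began, along the tool's axes at that moment; what a row does not reach only later rows make up. A row lasts 1/12 s, in which the tool goes at most 41.7 mm and 7.16 degrees, less where a joint would pass 70% of its speed; a pose out of reach is approached as far as the arm can. A call with a gripper value outside its range is refused whole. The fingers move at their own pace and stop on an object; "newtons" is the grip in N (left out, the last holds). Time passes only in rows, so rows that repeat a pose let the fingers close. It gives the time, the measured TCP pose, the force and the opening at its end, in the units of the state.
- bot.sense(): the state, without advancing time (a new reading comes with each control period).
- bot.read_camera(name): name is "scene" or "top" or "wrist"; returns a dict with "frame" (420x560x3 uint8, red, green, blue), "z_map" (420x560 float32, mm along the optical axis (not along the pixel's ray), 0 where there is no reading), "camera_matrix" (3x3 intrinsics, pixels), "cam_to_world" (4x4, takes a point from camera to world coordinates); the wrist camera has in their place "tool_from_camera" (4x4, takes a point from camera to tool coordinates, whose origin is the TCP and whose axes are the tool frame's). Camera axes: x right, y down, z forward; pixel columns grow to the right and rows downward; lengths in mm; the calibration is good to about 2 mm. A picture is of the moment at which its call begins: read the wrist's pose just before it.
- bot.finish_job(): hands the job in, once; it reports no verdict.
The state is a dict: "time": time; "joint_positions": joint angles; "joint_vel": joint speeds; "tau": joint torques, N m; "position": TCP position; "ee_rot": TCP orientation; "contact_force": force on the tool from outside, world axes, zero at the start; "wrist_torque": the same for the moment, N m; "width": opening from 0.0 (shut) to 1.0 (fully open).
Only numpy, scipy, OpenCV 4.12 (cv2) and the standard library are available. Lean on these libraries where they do the work, as an engineer would, in place of code of your own. Each camera call takes 0.05 s, during which the arm holds its last target.

## Working session

There is one attempt and no reset: what is moved stays moved. The work goes in short steps, Python scripts to look and compute and a tool call to move; the robot and the scene stay as the last step left them, time stands still between calls to the robot, and variables do not carry over. Pictures are saved under pics/ and viewed, and the job is handed in when it is done.

Besides the shell and the picture viewer there is one more tool, called after ">>>" as name(argument=value, ...) on one line, values as JSON. servo_tool: Moves the arm, as the interface text tells. Its arguments: {"type":"object","properties":{"targets":{"type":"array","items":{"type":"array","items":{"type":"number"}}},"newtons":{"type":"number"}},"required":["targets"]}

```bash
ls; mkdir -p pics; python3 - <<'E'
from workcell import bot
import cv2,numpy as np,pickle
print(bot.sense())
d={}
for n in ["scene","top","wrist"]:
    c=bot.read_camera(n); d[n]=c
    cv2.imwrite(f"pics/{n}0.png",c["frame"][:,:,::-1])
    print(n,c["camera_matrix"],c.get("cam_to_world",c.get("tool_from_camera")))
pickle.dump(d,open("c0.pkl","wb"))
E
```

```text
pics
{'time': 0.0, 'joint_positions': array([ 1.14752362e+00,  4.94141632e-01,  1.34613520e+00, -2.07600313e-05,
        1.30248608e+00, -9.54929093e-02]), 'joint_vel': array([-0.00127623, -0.0004407 ,  0.00141421,  0.00079661,  0.00018538,
        0.00089539]), 'tau': array([-5.00922877e-03, -8.82159734e+01, -3.83870065e+01, -5.86221413e-04,
        1.01634872e-02, -3.15386194e-05]), 'position': array([201.0654739 , 591.3979277 , 230.72470523]), 'ee_rot': array([-1.55658613,  0.25748645, -0.25704367]), 'contact_force': array([ 0.26124865, -1.03168543,  1.01606669]), 'wrist_torque': array([ 0.07399926, -0.00172289, -0.02722114]), 'width': 1.003301053491532}
scene [[397.06903409   0.         276.21128713]
 [  0.         397.06903409 207.11023202]
 [  0.           0.           1.        ]] [[ 2.03748313e-01  5.86847596e-01 -7.83643110e-01  1.31413589e+03]
 [ 9.79016994e-01 -1.19257095e-01  1.65237619e-01 -2.33316876e+02]
 [ 3.51429890e-03 -8.00866808e-01 -5.98832201e-01  6.73433858e+02]
 [ 0.00000000e+00  0.00000000e+00  0.00000000e+00  1.00000000e+00]]
top [[435.43393995   0.         275.43383235]
 [  0.         435.43393995 210.38138097]
 [  0.           0.           1.        ]] [[ 8.52303397e-04 -9.92853783e-01  1.19334151e-01  4.33680077e+02]
 [-9.99987623e-01 -1.43114167e-03 -4.76495258e-03 -4.64076499e+01]
 [ 4.90168527e-03 -1.19328612e-01 -9.92842714e-01  1.24558391e+03]
 [ 0.00000000e+00  0.00000000e+00  0.00000000e+00  1.00000000e+00]]
wrist [[289.81126247   0.         276.5467172 ]
 [  0.         289.81126247 209.83036371]
 [  0.           0.           1.        ]] [[-3.88088518e-04  9.50472459e-01  3.10808549e-01 -7.99218045e+01]
 [ 8.65225929e-05 -3.10808540e-01  9.50472537e-01 -1.43697460e+02]
 [ 9.99999921e-01  3.95759440e-04  3.83838840e-05  6.44813216e-01]
 [ 0.00000000e+00  0.00000000e+00  0.00000000e+00  1.00000000e+00]]
```

View pics/scene0.png

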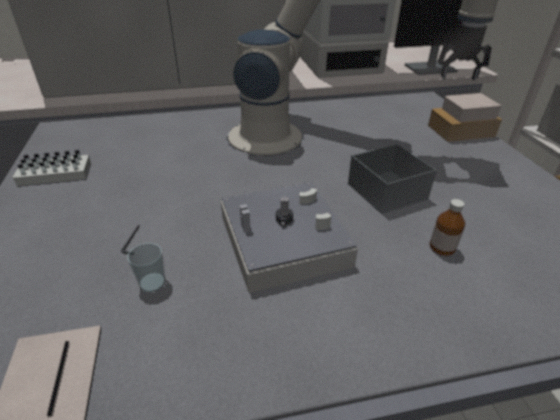

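View pics/top0.png

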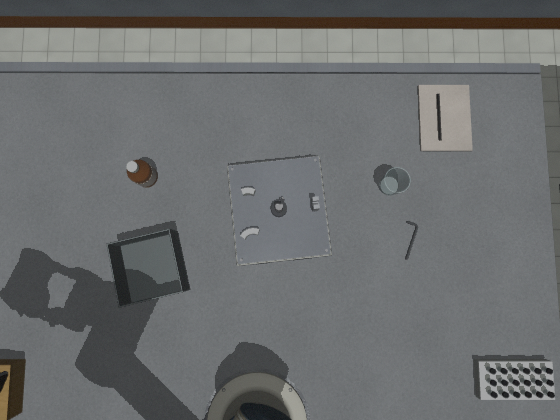

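View pics/wrist0.png

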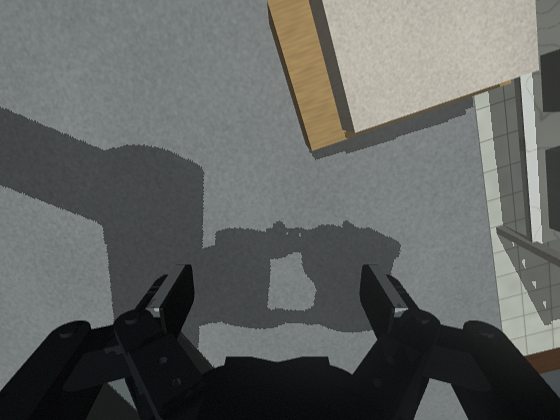

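```bash
cat > h.py <<'E'
import numpy as np,cv2,pickle
from scipy.spatial.transform import Rotation as R
def T_tool(s):
    T=np.eye(4);T[:3,:3]=R.from_rotvec(s["ee_rot"]).as_matrix();T[:3,3]=s["position"];return T
def cam(c,s=None):
    return c["cam_to_world"] if "cam_to_world" in c else T_tool(s)@c["tool_from_camera"]
def ray(c,uv,T):
    K=c["camera_matrix"];d=np.array([(uv[0]-K[0,2])/K[0,0],(uv[1]-K[1,2])/K[1,1],1.])
    return T[:3,3],T[:3,:3]@d
def plane(c,uv,z,s=None):
    o,d=ray(c,uv,cam(c,s));return o+d*(z-o[2])/d[2]
def tri(rs):
    A=np.zeros((3,3));b=np.zeros(3)
    for o,d in rs:
        d=d/np.linalg.norm(d);P=np.eye(3)-np.outer(d,d);A+=P;b+=P@o
    p=np.linalg.solve(A,b)
    return p,[float(np.linalg.norm(np.cross(p-o,d/np.linalg.norm(d)))) for o,d in rs]
def proj(c,p,s=None):
    q=np.linalg.inv(cam(c,s))@np.append(p,1);K=c["camera_matrix"]
    return (K@(q[:3]/q[2]))[:2]
def shot(name,fn,crop=None,scale=1):
    from workcell import bot
    s=bot.sense();c=bot.read_camera(name);c["s"]=s
    f=c["frame"][:,:,::-1]
    if crop: f=f[crop[1]:crop[3],crop[0]:crop[2]]
    if scale!=1:f=cv2.resize(f,None,fx=scale,fy=scale,interpolation=cv2.INTER_CUBIC)
    cv2.imwrite(f"pics/{fn}.png",f);pickle.dump(c,open(f"{fn}.pkl","wb"));return c,s
E
python3 - <<'E'
from h import *
d=pickle.load(open("c0.pkl","rb"))
t,sc=d["top"],d["scene"]
cv2.imwrite("pics/topz.png",cv2.resize(t["frame"][145:275,215:345,::-1],None,fx=4.5,fy=4.5,interpolation=cv2.INTER_CUBIC))
cv2.imwrite("pics/scz.png",cv2.resize(sc["frame"][170:290,210:360,::-1],None,fx=5,fy=5,interpolation=cv2.INTER_CUBIC))
for uv in [(228,165),(319,155),(330,255),(239,265)]: print(plane(t,uv,70).round())
print(plane(t,(147,265),0),plane(t,(279,206),130))
for uv in [(108,241),(172,229),(189,290),(121,306)]: print('bin',plane(t,uv,100).round())
from scipy.spatial.transform import Rotation as R
print(R.from_rotvec([-1.5566,.2575,-.257]).as_matrix().round(3))
E
```

```text
[701.  79.  70.]
[ 729. -172.   70.]
[ 454. -199.   70.]
[428.  45.  70.]
[426.94678294 311.50840248   0.        ] [579.18196795 -60.9659784  130.        ]
bin [490. 387. 100.]
bin [522. 220. 100.]
bin [363. 172. 100.]
bin [323. 346. 100.]
[[ 0.947 -0.001  0.322]
 [-0.322 -0.001  0.947]
 [-0.    -1.    -0.001]]
```

View pics/topz.png

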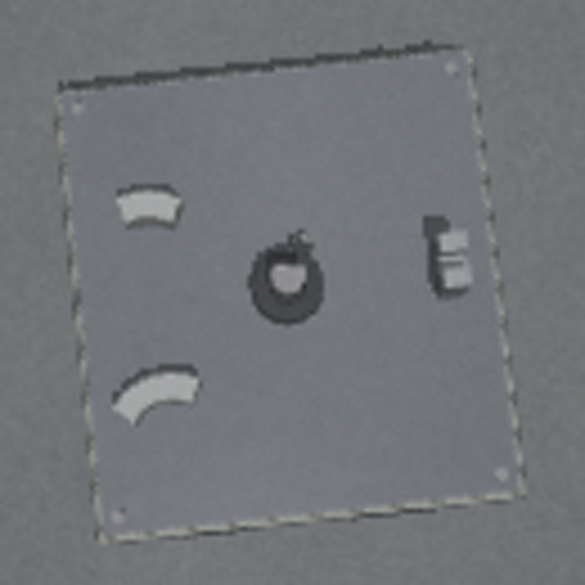

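View pics/scz.png

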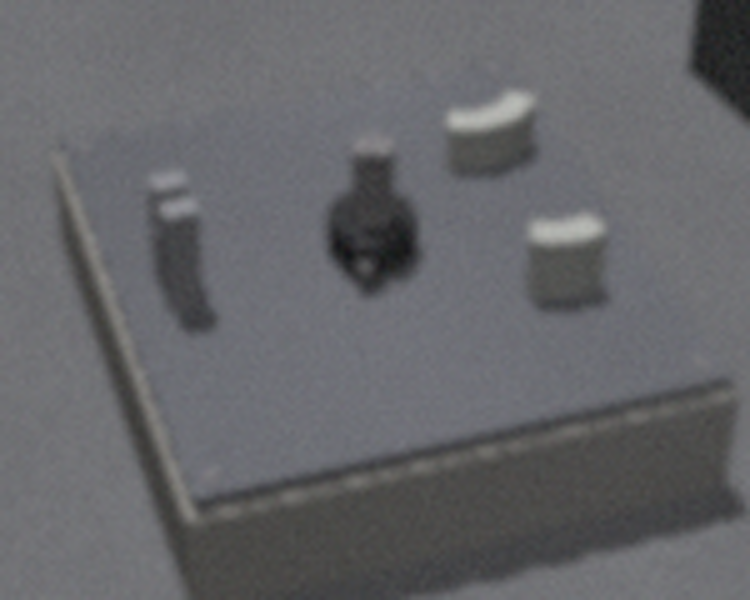

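```bash
python3 - <<'E'
from h import *
d=pickle.load(open("c0.pkl","rb"))
t,sc=d["top"],d["scene"]
def comps(c,box,thr):
    f=c["frame"][box[1]:box[3],box[0]:box[2]].astype(int);m=(f.min(2)>thr).astype(np.uint8)
    n,l,st,ce=cv2.connectedComponentsWithStats(m)
    for i in range(1,n):
        if st[i,4]>=12:print(st[i],(ce[i]+[box[0],box[1]]).round(1))
comps(t,(235,170,335,255),150);print();comps(sc,(225,180,345,250),140)
E
```

```text
[ 6 18 14  6 61] [247.4 190.2]
[ 6 58 18 11 88] [249.3 232. ]

[75  8 17  8 72] [307.8 192. ]
[91 33 15  6 59] [322.8 215.3]
```

```bash
python3 - <<'E'
from h import *
d=pickle.load(open("c0.pkl","rb"))
t,sc=d["top"],d["scene"]
for a,b in [((247.4,190.2),(322.8,215.3)),((249.3,232),(307.8,192)),((278.5,206.5),(284,199.5))]:
    print(tri([ray(t,a,cam(t)),ray(sc,b,cam(sc))]))
print(tri([ray(t,(131,167),cam(t)),ray(sc,(457,205),cam(sc))]), plane(t,(395,180),90),plane(t,(410,240),5))
# tool-frame displacement to target
s=d;E=0
from workcell import bot
s=bot.sense();T=T_tool(s)
tg=np.array([560,0,250.]);print(T[:3,:3].T@(tg-T[:3,3]))
E
```

```text
(array([624.43321728,  22.62335847, 106.16599207]), [0.18314405830573044, 0.18314405830570293])
(array([514.14515034,  17.25211032,  98.03470296]), [0.2860065115601142, 0.2860065115601393])
(array([577.85653933, -59.57952805, 130.32069955]), [0.09301273172751715, 0.09301273172750399])
(array([680.80066967, 324.47691386, 132.28299049]), [0.3111699441410027, 0.311169944141086]) [ 655.63847993 -374.63109239   90.        ] [ 498.30412465 -436.04043312    5.        ]
[ 530.23023758  -18.81787145 -444.43887652]
```

>>> servo_tool(targets=[[1, 0.032, 0, -0.026, 0, 0, 0], [1, 0.064, 0, -0.052, 0, 0, 0], [1, 0.096, 0, -0.078, 0, 0, 0], [1, 0.128, 0, -0.104, 0, 0, 0], [1, 0.16, -0.005, -0.13, 0, 0, 0]])

```text
time: 0.57
position: [310.9, 415.0, 235.5]
ee_rot: [-1.557, 0.258, -0.256]
contact_force: [1.9, 0.7, -0.3]
width: 1.003
```

>>> servo_tool(targets=[[1, 0.032, 0, -0.026, 0, 0, 0], [1, 0.064, 0, -0.052, 0, 0, 0], [1, 0.096, 0, -0.078, 0, 0, 0], [1, 0.128, 0, -0.104, 0, 0, 0], [1, 0.16, -0.005, -0.13, 0, 0, 0]])

```text
time: 0.98
position: [420.7, 240.5, 240.7]
ee_rot: [-1.556, 0.258, -0.256]
contact_force: [0.4, 0.9, 0.0]
width: 0.996
```

>>> servo_tool(targets=[[1, 0.032, 0, -0.026, 0, 1.2, 0], [1, 0.064, 0, -0.052, 0, 2.4, 0], [1, 0.096, 0, -0.078, 0, 3.6, 0], [1, 0.128, 0, -0.104, 0, 4.8, 0], [1, 0.16, 0, -0.13, 0, 6, 0]])

```text
time: 1.4
position: [530.7, 65.9, 241.3]
ee_rot: [-1.465, 0.669, -0.669]
contact_force: [1.6, -0.1, 0.4]
width: 1.002
```

```bash
cat >> h.py <<'E'
def rel(p,yaw=None,s=None,pitch0=True):
    """shift (m) in tool axes and turn (5deg units) to reach TCP p with tool y down and tool z at world angle yaw (rad)"""
    if s is None:
        from workcell import bot
        s=bot.sense()
    T=T_tool(s);d=T[:3,:3].T@(np.array(p,float)-T[:3,3])/1000
    z=T[:3,2]
    if yaw is None: yaw=np.arctan2(z[1],z[0])
    Rt=np.array([[np.sin(yaw),0,np.cos(yaw)],[-np.cos(yaw),0,np.sin(yaw)],[0,-1,0]])
    rv=R.from_matrix(T[:3,:3].T@Rt).as_rotvec()/np.radians(5)
    print("t %.2f pos"%s["time"],s["position"].round(1),"yawz",np.degrees(np.arctan2(z[1],z[0])).round(1),"F",s["contact_force"].round(1),"w %.3f"%s["width"],"j",s["joint_positions"].round(2))
    print("rel",d.round(4),rv.round(2));return d,rv
E
python3 -c "
from h import *
rel([570,10,240],np.radians(15))"
```

```text
t 1.40 pos [530.7  65.9 241.3] yawz 40.9 F [ 1.6 -0.1  0.4] w 1.002 j [ 0.01  0.36  1.55  0.    1.23 -0.7 ]
rel [ 0.068   0.0013 -0.0069] [ 0.    5.18 -0.  ]
```

>>> servo_tool(targets=[[1, 0.017, 0, -0.002, 0, 1.3, 0], [1, 0.034, 0, -0.004, 0, 2.6, 0], [1, 0.051, 0, -0.006, 0, 3.9, 0], [1, 0.068, 0, -0.007, 0, 5.2, 0], [1, 0.068, 0, -0.007, 0, 5.2, 0]])

```text
time: 1.82
position: [571.2, 10.0, 241.0]
ee_rot: [-1.32, 1.017, -1.019]
contact_force: [-1.1, -0.7, -0.4]
width: 0.999
```

```bash
python3 -c "
from h import *
shot('wrist','w1')
rel([570,10,240],np.radians(15))"
```

```text
t 1.87 pos [570.2  11.1 240.9] yawz 15.1 F [ 0.8  0.1 -0.2] w 1.001 j [-0.09  0.41  1.47 -0.    1.26 -0.35]
rel [ 0.0011  0.0009 -0.0004] [ 0.    0.02 -0.  ]
```

View pics/w1.png

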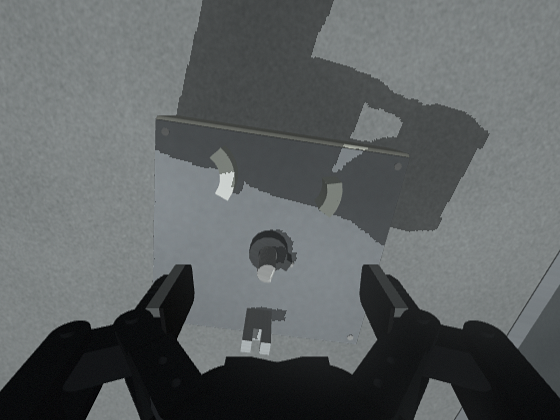

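```bash
python3 - <<'E'
from h import *
c=pickle.load(open("w1.pkl","rb"))
f=c["frame"][:,:,::-1][110:370,150:420]
cv2.imwrite("pics/w1z.png",cv2.resize(f,(790,600*270//270 if 0 else 760-0),interpolation=cv2.INTER_CUBIC)[:600])
f2=c["frame"][:,:,::-1]
cv2.imwrite("pics/w1a.png",cv2.resize(f2[140:220,195:355],None,fx=5,fy=5,interpolation=cv2.INTER_CUBIC))
cv2.imwrite("pics/w1b.png",cv2.resize(f2[220:365,220:320],None,fx=4,fy=4,interpolation=cv2.INTER_CUBIC))
E
```

```text
(no output)
```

View pics/w1a.png

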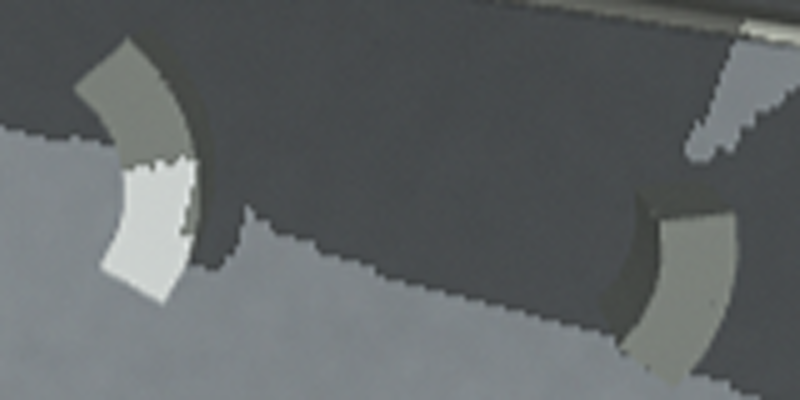

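View pics/w1b.png

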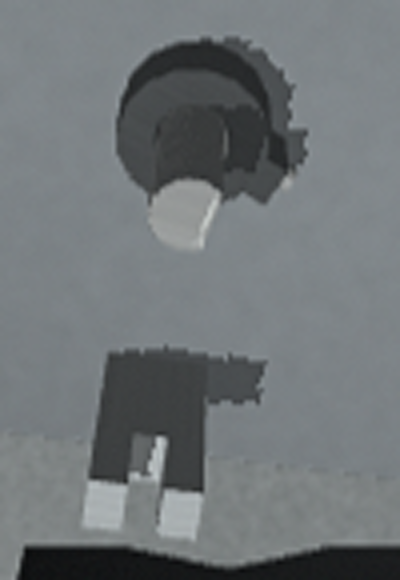

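```bash
python3 - <<'E'
from h import *
c=pickle.load(open("w1.pkl","rb"));s=c["s"]
P=lambda pts,o,k,z:np.array([plane(c,(o[0]+x/k,o[1]+y/k),z,s)[:2] for x,y in pts])
a=P([(127,38),(165,304),(75,88),(100,268)],(195,140),5,96)
b=P([(737,212),(678,384),(662,216),(618,346)],(195,140),5,104)
for n,q in (("a",a),("b",b)):
    ch=q[0]-q[1]; n_=np.array([-ch[1],ch[0]])/np.linalg.norm(ch)
    print(n,q.round(1).tolist(),"outer chord",np.linalg.norm(ch).round(1),"inner",np.linalg.norm(q[2]-q[3]).round(1),"chord ang",np.degrees(np.arctan2(ch[1],ch[0])).round(1),"normal deg",np.degrees(np.arctan2(n_[1],n_[0])).round(1),"inner chord ang",np.degrees(np.arctan2(*(q[2]-q[3])[::-1])).round(1),"mid",q.mean(0).round(1))
# mid-length wall points
am=P([(125,190),(197,178)],(195,140),5,96); bm=P([(650,290),(733,300)],(195,140),5,104); print("mids",am.round(1),bm.round(1))
f=P([(222,190),(202,250)],(220,220),4,132);v=f[1]-f[0];print("flat",f.round(1),np.degrees(np.arctan2(v[1],v[0])),np.linalg.norm(v))
cc=P([(150,215),(185,178),(180,248)],(220,220),4,132);print(cc.round(1))
k=P([(87,480),(203,492),(82,526),(197,540)],(220,220),4,126);print("rest",k.round(1),k.mean(0));print(np.degrees(np.arctan2(*(k[1]-k[0])[::-1])),np.degrees(np.arctan2(*(k[3]-k[2])[::-1])))
sc=P([(288,182)],(220,220),4,81);print("screw",sc)
E
```

```text
a [[505.6, 44.4], [523.8, -6.9], [497.5, 32.2], [509.3, -2.7]] outer chord 54.5 inner 36.9 chord ang 109.6 normal deg -160.4 inner chord ang 108.6 mid [509.1  16.8]
b [[630.1, 43.0], [630.0, 5.7], [616.0, 38.5], [615.6, 10.4]] outer chord 37.3 inner 28.1 chord ang 89.9 normal deg 179.9 inner chord ang 89.3 mid [622.9  24.4]
mids [[511.1  14.6]
 [524.7  20.7]] [[618.3  23.4]
 [635.2  25.6]]
flat [[586.2 -50.1]
 [585.6 -67.7]] -91.83267052147991 17.604338390459713
[[570.7 -61.4]
 [576.6 -49.2]
 [580.2 -68.5]]
rest [[ 573.8 -149.7]
 [ 605.7 -145.6]
 [ 575.9 -165.6]
 [ 608.2 -162.2]] [ 590.91970269 -155.79698714]
7.372377103067456 5.954612164657867
screw [[611.42775091 -70.44637002]]
```

```bash
python3 -c "
from h import *
rel([514,17.8,110],np.radians(19.3))
rel([514,17.8,74],np.radians(19.3))"
```

```text
t 1.87 pos [570.2  11.1 240.9] yawz 15.1 F [ 0.8  0.1 -0.2] w 1.001 j [-0.09  0.41  1.47 -0.    1.26 -0.35]
rel [-0.0211  0.1309 -0.0524] [ 0.   -0.84 -0.  ]
t 1.87 pos [570.2  11.1 240.9] yawz 15.1 F [ 0.8  0.1 -0.2] w 1.001 j [-0.09  0.41  1.47 -0.    1.26 -0.35]
rel [-0.0211  0.1669 -0.0524] [ 0.   -0.84 -0.  ]
```

>>> servo_tool(targets=[[0.55, -0.012, 0.025, -0.03, 0, -0.4, 0], [0.55, -0.021, 0.06, -0.0525, 0, -0.84, 0], [0.55, -0.021, 0.1, -0.0525, 0, -0.84, 0], [0.55, -0.021, 0.135, -0.0525, 0, -0.84, 0], [0.55, -0.021, 0.155, -0.0525, 0, -0.84, 0]], newtons=40)

```text
time: 2.28
position: [511.1, 19.5, 83.5]
ee_rot: [-1.353, 0.956, -0.951]
contact_force: [0.0, -0.5, 0.3]
width: 0.553
```

```bash
python3 -c "
from h import *
rel([514,17.8,74],np.radians(19.3))
shot('wrist','w2')"
```

```text
t 2.28 pos [511.1  19.5  83.5] yawz 19.6 F [ 0.  -0.5  0.3] w 0.553 j [-0.08  0.54  1.78  0.    0.82 -0.42]
rel [0.0026 0.0095 0.0022] [ 0.03  0.06 -0.02]
```

View pics/w2.png

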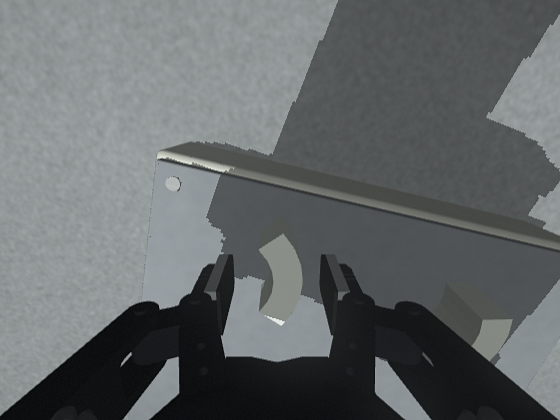

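>>> servo_tool(targets=[[0.5, 0.0025, 0.009, 0.002, 0, 0, 0], [0.1, 0.0025, 0.009, 0.002, 0, 0, 0], [0.1, 0.0025, 0.009, 0.002, 0, 0, 0], [0.1, 0.0025, 0.009, 0.002, 0, 0, 0], [0.1, 0.0025, 0.009, 0.002, 0, 0, 0]], newtons=30)

```text
time: 2.75
position: [516.9, 17.0, 78.4]
ee_rot: [-1.35, 0.954, -0.957]
contact_force: [0.4, -0.7, -0.4]
width: 0.187
```

```bash
python3 -c "
from h import *
rel([514,17.8,74],np.radians(19.3))"
```

```text
t 2.75 pos [516.9  17.   78.4] yawz 19.4 F [ 0.4 -0.7 -0.4] w 0.187 j [-0.08  0.56  1.77  0.    0.81 -0.42]
rel [-0.0017  0.0044 -0.0024] [-0.02  0.03  0.01]
```

>>> servo_tool(targets=[[0.1, 0, 0, 0, 0, 0, 0], [0.1, 0, -0.03, 0, 0, 0, 0], [0.1, 0, -0.06, 0, 0, 0, 0], [0.1, 0, -0.09, 0, 0, 0, 0]])

```text
time: 3.08
position: [515.8, 17.0, 168.7]
ee_rot: [-1.351, 0.956, -0.956]
contact_force: [0.6, -0.3, -0.7]
width: 0.191
```

```bash
python3 -c "
from h import *
rel([424,300,165])
shot('wrist','w3')"
```

```text
t 3.08 pos [515.8  17.  168.7] yawz 19.4 F [ 0.6 -0.3 -0.7] w 0.191 j [-0.08  0.42  1.69 -0.    1.03 -0.42]
rel [-0.2974  0.0038  0.0076] [ 0.01 -0.   -0.  ]
```

View pics/w3.png

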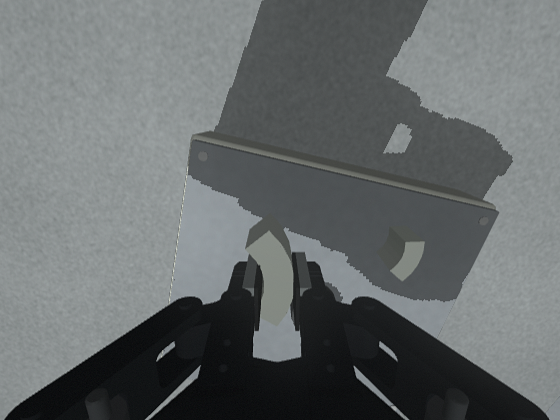

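>>> servo_tool(targets=[[0.1, -0.04, 0, 0, 0, 0, 0], [0.1, -0.08, 0, 0.002, 0, 0, 0], [0.1, -0.12, 0, 0.004, 0, 0, 0], [0.1, -0.16, 0, 0.006, 0, 0, 0], [0.1, -0.2, 0, 0.008, 0, 0, 0]])

```text
time: 3.55
position: [456.4, 209.8, 167.9]
ee_rot: [-1.35, 0.956, -0.957]
contact_force: [1.9, 0.1, -0.4]
width: 0.19
```

>>> servo_tool(targets=[[0.1, -0.04, 0, 0, 0, 0, 0], [0.1, -0.075, 0.015, 0, 0, 0, 0], [0.1, -0.09, 0.05, 0, 0, 0, 0], [0.1, -0.09, 0.085, 0, 0, 0, 0], [0.1, -0.09, 0.1, 0, 0, 0, 0]])

```text
time: 3.97
position: [425.5, 293.7, 64.6]
ee_rot: [-1.354, 0.955, -0.954]
contact_force: [-1.2, -0.9, -0.5]
width: 0.188
```

```bash
python3 -c "
from h import *
rel([424,300,65])
c,s=shot('wrist','w4')
"
```

```text
t 3.97 pos [425.5 293.7  64.6] yawz 19.6 F [-1.2 -0.9 -0.5] w 0.188 j [0.49 0.58 1.78 0.   0.78 0.15]
rel [-0.0065 -0.0004  0.0007] [0.03 0.   0.  ]
```

View pics/w4.png

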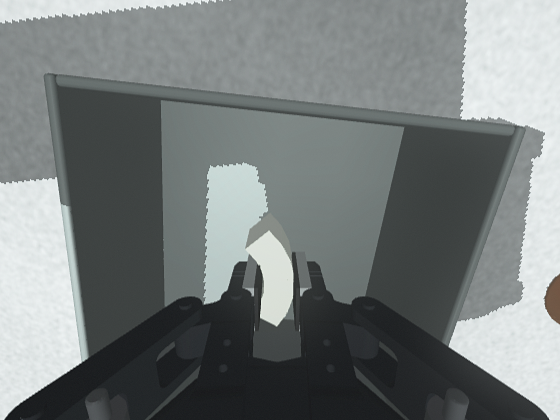

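>>> servo_tool(targets=[[0.1, 0, 0.025, 0, 0, 0, 0], [0.5, 0, 0.025, 0, 0, 0, 0], [0.5, 0, 0.025, 0, 0, 0, 0], [0.5, 0, 0, 0, 0, 0, 0], [0.5, 0, -0.04, 0, 0, 0, 0]])

```text
time: 4.43
position: [426.1, 292.2, 107.2]
ee_rot: [-1.355, 0.958, -0.955]
contact_force: [1.0, 0.4, -1.1]
width: 0.5
```

>>> servo_tool(targets=[[0.5, 0, -0.04, 0, 0, 0, 0], [0.5, 0, -0.08, 0, 0, 0, 0]])

```text
time: 4.6
position: [427.1, 292.8, 191.2]
ee_rot: [-1.349, 0.956, -0.957]
contact_force: [0.8, 0.7, 0.4]
width: 0.499
```

```bash
python3 -c "
from h import *
rel([625.5,24.6,170],np.radians(0))
c,s=shot('wrist','w5')
"
```

```text
t 4.60 pos [427.1 292.8 191.2] yawz 19.4 F [0.8 0.7 0.4] w 0.499 j [ 0.49  0.39  1.66 -0.    1.09  0.15]
rel [0.3189 0.0212 0.098 ] [-0.02  3.88 -0.  ]
```

View pics/w5.png

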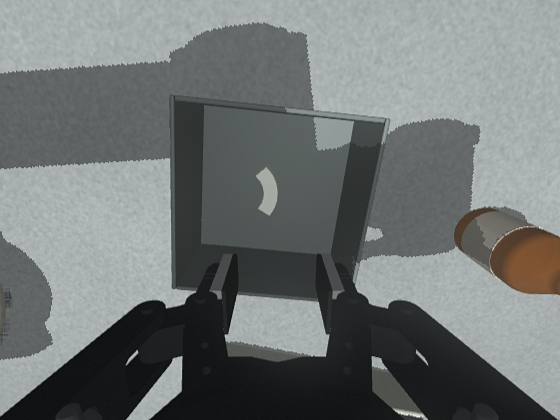

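>>> servo_tool(targets=[[0.5, 0.038, 0, 0.01, 0, 0, 0], [0.5, 0.076, 0, 0.023, 0, 0, 0], [0.5, 0.114, 0, 0.035, 0, 0, 0], [0.5, 0.152, 0, 0.047, 0, 0, 0], [0.5, 0.19, 0, 0.058, 0, 0, 0]])

```text
time: 5.07
position: [546.4, 131.4, 189.7]
ee_rot: [-1.349, 0.954, -0.957]
contact_force: [0.8, 1.6, -0.1]
width: 0.499
```

>>> servo_tool(targets=[[0.5, 0.038, 0.005, 0.012, 0, 1, 0], [0.5, 0.076, 0.01, 0.024, 0, 2, 0], [0.5, 0.114, 0.02, 0.036, 0, 3, 0], [0.5, 0.129, 0.05, 0.04, 0, 3.88, 0], [0.5, 0.129, 0.065, 0.04, 0, 3.88, 0]])

```text
time: 5.48
position: [627.8, 21.1, 122.5]
ee_rot: [-1.204, 1.213, -1.217]
contact_force: [-0.1, 0.4, -1.4]
width: 0.497
```

```bash
python3 -c "
from h import *
rel([625.5,24.6,77],np.radians(0))
c,s=shot('wrist','w6')
"
```

```text
t 5.48 pos [627.8  21.1 122.5] yawz -0.5 F [-0.1  0.4 -1.4] w 0.497 j [-0.06  0.61  1.46 -0.    1.07 -0.05]
rel [-0.0035  0.0455 -0.0025] [-0.03 -0.1   0.01]
```

View pics/w6.png

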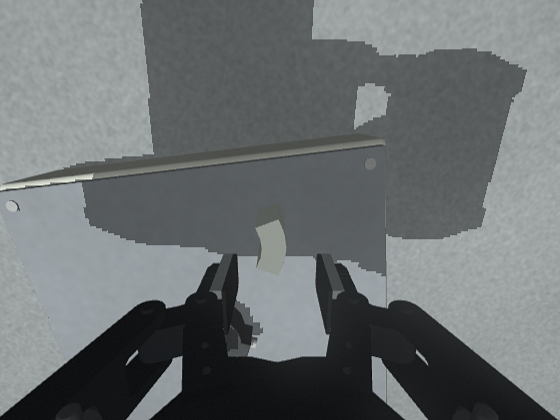

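>>> servo_tool(targets=[[0.5, -0.0035, 0.03, -0.0025, 0, 0, 0], [0.5, -0.0035, 0.0465, -0.0025, 0, 0, 0], [0.1, -0.0035, 0.0465, -0.0025, 0, 0, 0], [0.1, -0.0035, 0.0465, -0.0025, 0, 0, 0], [0.1, -0.0035, 0.0465, -0.0025, 0, 0, 0]])

```text
time: 5.95
position: [624.2, 28.5, 78.2]
ee_rot: [-1.208, 1.207, -1.21]
contact_force: [0.6, 0.3, 0.2]
width: 0.189
```

>>> servo_tool(targets=[[0.1, 0, 0, 0, 0, 0, 0], [0.1, 0, 0, 0, 0, 0, 0], [0.1, 0, -0.03, 0, 0, 0, 0], [0.1, 0, -0.065, 0, 0, 0, 0], [0.1, 0, -0.1, 0, 0, 0, 0]])

```text
time: 6.37
position: [622.9, 28.4, 177.5]
ee_rot: [-1.21, 1.209, -1.209]
contact_force: [0.7, 0.9, -0.5]
width: 0.187
```

```bash
python3 -c "
from h import *
rel([424,265,170],np.radians(10))
c,s=shot('wrist','w7')
"
```

```text
t 6.37 pos [622.9  28.4 177.5] yawz 0.0 F [ 0.7  0.9 -0.5] w 0.187 j [-0.05  0.54  1.41 -0.    1.18 -0.05]
rel [-0.2367  0.0076 -0.1987] [ 0.01 -2.   -0.  ]
```

View pics/w7.png

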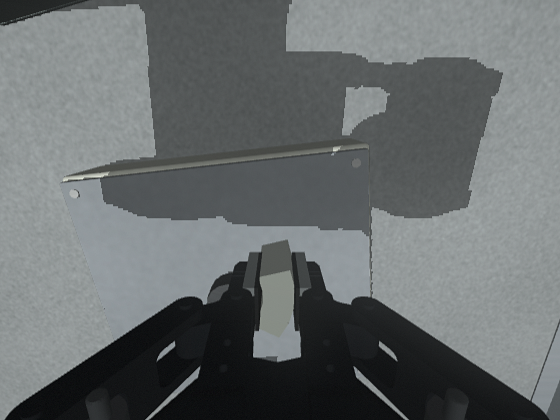

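>>> servo_tool(targets=[[0.1, -0.03, 0, -0.025, 0, 0, 0], [0.1, -0.06, 0, -0.05, 0, 0, 0], [0.1, -0.09, 0, -0.075, 0, 0, 0], [0.1, -0.12, 0, -0.1, 0, 0, 0], [0.1, -0.15, 0, -0.125, 0, 0, 0]])

```text
time: 6.83
position: [497.1, 179.4, 176.5]
ee_rot: [-1.208, 1.209, -1.21]
contact_force: [0.2, 2.0, -0.8]
width: 0.183
```

>>> servo_tool(targets=[[0.1, -0.03, 0, -0.025, 0, -0.7, 0], [0.1, -0.06, 0.02, -0.05, 0, -1.4, 0], [0.1, -0.067, 0.055, -0.058, 0, -2, 0], [0.1, -0.067, 0.095, -0.058, 0, -2, 0], [0.1, -0.067, 0.13, -0.058, 0, -2, 0]])

```text
time: 7.25
position: [439.8, 246.4, 45.2]
ee_rot: [-1.286, 1.076, -1.078]
contact_force: [1.0, -0.0, -1.2]
width: 0.183
```

>>> servo_tool(targets=[[0.1, 0, 0, 0, 0, 0, 0], [0.5, 0, 0, 0, 0, 0, 0], [0.5, 0, 0, 0, 0, 0, 0], [0.5, 0, -0.03, 0, 0, 0, 0], [0.5, 0, -0.07, 0, 0, 0, 0]])

```text
time: 7.67
position: [439.8, 244.8, 117.1]
ee_rot: [-1.288, 1.081, -1.079]
contact_force: [0.9, -0.7, -0.3]
width: 0.499
```

>>> servo_tool(targets=[[0.5, 0, -0.04, 0, 0, 0, 0], [0.5, 0, -0.08, 0, 0, 0, 0]])

```text
time: 7.83
position: [440.5, 245.1, 200.6]
ee_rot: [-1.283, 1.078, -1.081]
contact_force: [0.7, 1.2, 0.4]
width: 0.5
```

```bash
python3 -c "
from h import *
rel([579,-59.5,200],np.radians(-2))
c,s=shot('wrist','w8')
"
```

```text
t 7.83 pos [440.5 245.1 200.6] yawz 10.0 F [0.7 1.2 0.4] w 0.500 j [ 0.39  0.36  1.68 -0.    1.1   0.21]
rel [0.324  0.0006 0.0836] [-0.04  2.4  -0.01]
```

View pics/w8.png

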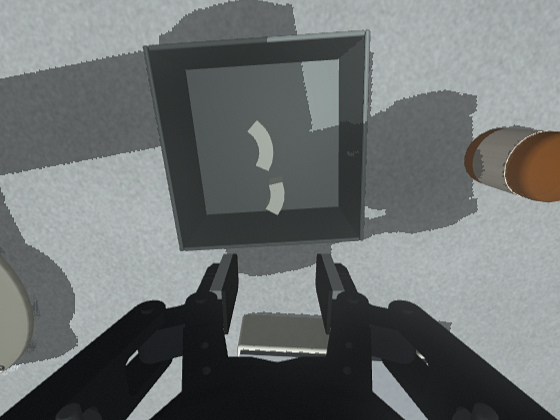

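>>> servo_tool(targets=[[0.5, 0.038, 0, 0.01, 0, 0, 0], [0.5, 0.076, 0, 0.02, 0, 0, 0], [0.5, 0.114, 0, 0.03, 0, 0, 0], [0.5, 0.152, 0, 0.04, 0, 0, 0], [0.5, 0.19, 0, 0.05, 0, 0, 0]])

```text
time: 8.3
position: [523.6, 64.8, 198.9]
ee_rot: [-1.284, 1.076, -1.082]
contact_force: [0.4, 1.1, -0.4]
width: 0.5
```

>>> servo_tool(targets=[[0.5, 0.038, 0, 0.01, 0, 0.8, 0], [0.5, 0.076, 0, 0.02, 0, 1.6, 0], [0.5, 0.114, 0, 0.028, 0, 2.4, 0], [0.5, 0.134, 0.01, 0.032, 0, 2.4, 0], [0.5, 0.134, 0.03, 0.032, 0, 2.4, 0]])

```text
time: 8.72
position: [581.1, -64.4, 170.5]
ee_rot: [-1.186, 1.23, -1.244]
contact_force: [0.6, 0.6, -1.1]
width: 0.503
```

```bash
python3 -c "
from h import *
rel([577,-59.5,98],np.radians(-2))
c,s=shot('wrist','w9')
cv2.imwrite('pics/w9z.png',cv2.resize(c['frame'][200:360,215:350,::-1],None,fx=3.7,fy=3.7,interpolation=cv2.INTER_CUBIC))
"
```

```text
t 8.72 pos [581.1 -64.4 170.5] yawz -2.2 F [ 0.6  0.6 -1.1] w 0.503 j [-0.21  0.5   1.53 -0.    1.11 -0.17]
rel [-0.0049  0.0724 -0.0049] [-0.11 -0.05  0.03]
```

View pics/w9z.png

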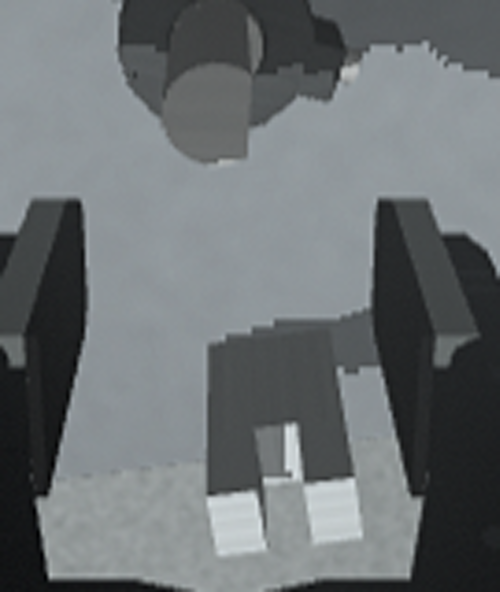

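```bash
python3 - <<'E'
from h import *
c=pickle.load(open("w9.pkl","rb"));s=c["s"]
P=lambda pts,z:np.array([plane(c,(215+x/3.7,200+y/3.7),z,s)[:2] for x,y in pts])
ang=lambda v:np.degrees(np.arctan2(v[1],v[0])).round(1)
f=P([(251,70),(247,158)],132);print(f.round(1),ang(f[1]-f[0]))
print(P([(163,105),(205,163)],132).round(1))
k=P([(209,493),(353,478),(216,556),(362,538)],126);print(k.round(1),k.mean(0).round(1),ang(k[1]-k[0]),ang(k[3]-k[2]))
print("screw",P([(350,72)],81))
E
```

```text
[[586.2 -50.3]
 [584.9 -67.6]] -94.3
[[570.  -56.4]
 [577.1 -68.3]]
[[ 574.2 -148.6]
 [ 605.2 -146.1]
 [ 575.  -165.6]
 [ 607.1 -162.2]] [ 590.4 -155.6] 4.6 6.0
screw [[610.06309371 -70.37052779]]
```

>>> servo_tool(targets=[[0.5, -0.005, 0.02, -0.0045, 0, 0.1, 0], [0.5, -0.005, 0.045, -0.0045, 0, 0.1, 0], [0.5, -0.005, 0.07, -0.0045, 0, 0.1, 0], [0.5, -0.005, 0.07, -0.0045, 0, 0.1, 0]])

```text
time: 9.1
position: [571.3, -53.7, 94.6]
ee_rot: [-1.19, 1.244, -1.239]
contact_force: [-1.3, -0.3, -2.0]
width: 0.502
```

```bash
python3 -c "
from h import *
rel([577.5,-59,98],np.radians(-3))
c,s=shot('wrist','w10')
cv2.imwrite('pics/w10z.png',cv2.resize(c['frame'][200:360,200:360,::-1],None,fx=3.7,fy=3.7,interpolation=cv2.INTER_CUBIC))
"
```

```text
t 9.10 pos [571.3 -53.7  94.6] yawz -2.5 F [-1.3 -0.3 -2. ] w 0.502 j [-0.2   0.59  1.61  0.    0.94 -0.15]
rel [ 0.005  -0.0034  0.0064] [ 0.04  0.11 -0.01]
```

View pics/w10z.png

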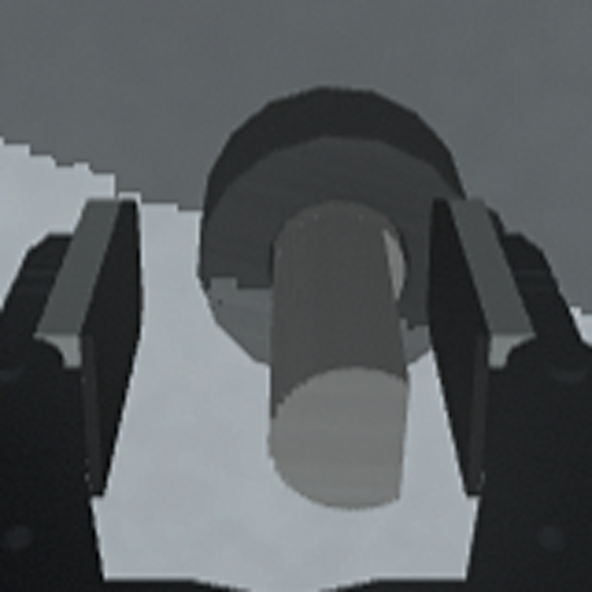

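>>> servo_tool(targets=[[0.5, 0.005, -0.003, 0.006, 0, 0, 0], [0.5, 0.005, -0.003, 0.006, 0, 0, 0], [0.5, 0.005, -0.003, 0.006, 0, 0, 0]])

```text
time: 9.4
position: [580.4, -60.1, 101.1]
ee_rot: [-1.186, 1.238, -1.243]
contact_force: [-0.0, -0.2, 0.2]
width: 0.5
```

```bash
python3 -c "
from h import *
rel([577.5,-59,98],np.radians(-3))
c,s=shot('wrist','w11')
cv2.imwrite('pics/w11z.png',cv2.resize(c['frame'][200:360,200:360,::-1],None,fx=3.7,fy=3.7,interpolation=cv2.INTER_CUBIC))
"
```

```text
t 9.40 pos [580.4 -60.1 101.1] yawz -2.5 F [-0.  -0.2  0.2] w 0.500 j [-0.21  0.59  1.59  0.    0.96 -0.16]
rel [-0.001   0.0031 -0.003 ] [-0.04  0.1   0.01]
```

View pics/w11z.png

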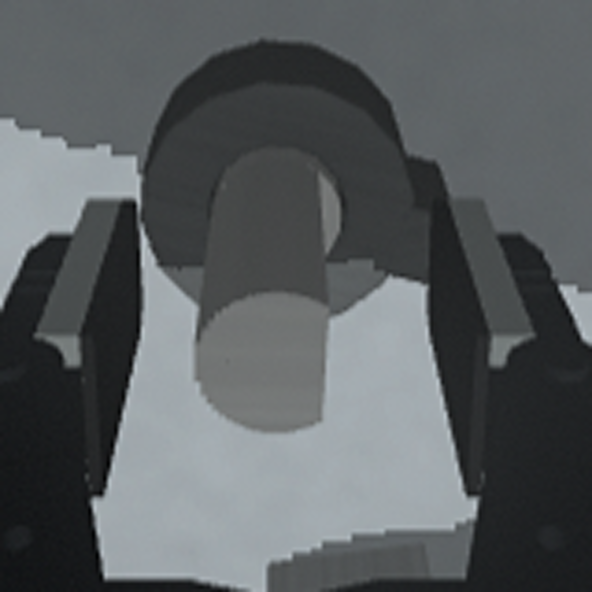

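>>> servo_tool(targets=[[0.5, 0, 0, 0, 0, 0, 0], [0.5, 0, 0, 0, 0, 0, 0]])

```text
time: 9.62
position: [578.9, -59.6, 99.3]
ee_rot: [-1.188, 1.241, -1.241]
contact_force: [0.4, 0.6, -0.5]
width: 0.5
```

```bash
python3 -c "
from h import *
c,s=shot('wrist','w12')
cv2.imwrite('pics/w12z.png',cv2.resize(c['frame'][200:360,200:360,::-1],None,fx=3.7,fy=3.7,interpolation=cv2.INTER_CUBIC))
rel([577.5,-59,98],np.radians(-3),s)
rel([577.5,-59,98],np.radians(-3))
"
```

```text
t 9.62 pos [578.9 -59.6  99.3] yawz -2.5 F [ 0.4  0.6 -0.5] w 0.500 j [-0.21  0.59  1.59  0.    0.96 -0.16]
rel [-0.0005  0.0013 -0.0014] [-0.01  0.1   0.  ]
t 9.67 pos [578.8 -59.6  99.1] yawz -2.5 F [-0.4  0.5 -0.4] w 0.499 j [-0.21  0.59  1.59  0.    0.96 -0.16]
rel [-0.0005  0.0011 -0.0013] [-0.   0.1  0. ]
```

View pics/w12z.png

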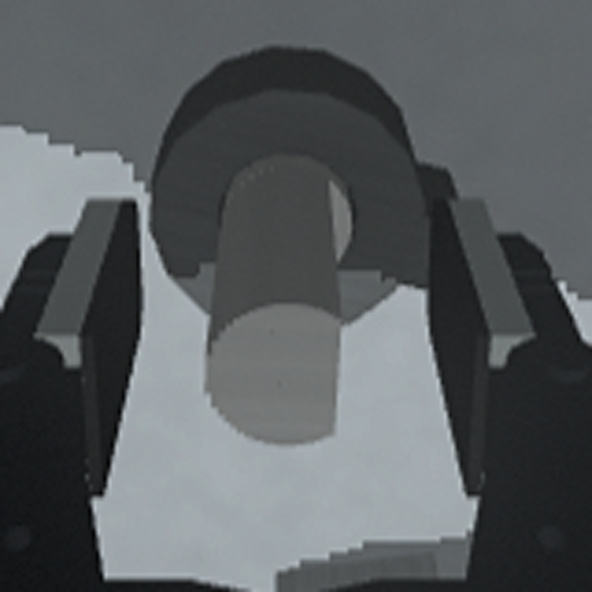

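>>> servo_tool(targets=[[0.3, 0, 0.001, -0.0014, 0, 0.1, 0], [0, 0, 0.001, -0.0014, 0, 0.1, 0], [0, 0, 0.001, -0.0014, 0, 0.1, 0], [0, 0, 0.001, -0.0014, 0, 0.1, 0], [0, 0, 0.001, -0.0014, 0, 0.1, 0]], newtons=20)

```text
time: 10.08
position: [577.4, -59.5, 97.7]
ee_rot: [-1.184, 1.248, -1.247]
contact_force: [0.8, 0.8, -1.2]
width: 0.182
```

>>> servo_tool(targets=[[0, 0, 0, 0, 0, 0, 0], [0, 0, 0, 0, 0, 0, 0]])

```text
time: 10.25
position: [577.4, -59.5, 97.7]
ee_rot: [-1.184, 1.248, -1.247]
contact_force: [1.4, 0.9, -2.5]
width: 0.18
```

```bash
python3 -c "
from h import *
c,s=shot('wrist','w13')
cv2.imwrite('pics/w13z.png',cv2.resize(c['frame'][200:360,200:360,::-1],None,fx=3.7,fy=3.7,interpolation=cv2.INTER_CUBIC))
rel([577.5,-59,98],np.radians(-3),s);print(s['wrist_torque'])
"
```

```text
t 10.25 pos [577.4 -59.5  97.7] yawz -3.0 F [ 1.4  0.9 -2.5] w 0.180 j [-0.21  0.59  1.6   0.    0.95 -0.15]
rel [-0.0005 -0.0003  0.0001] [ 0.  0. -0.]
[ 0.12772992 -0.09986847 -0.02465439]
```

View pics/w13z.png

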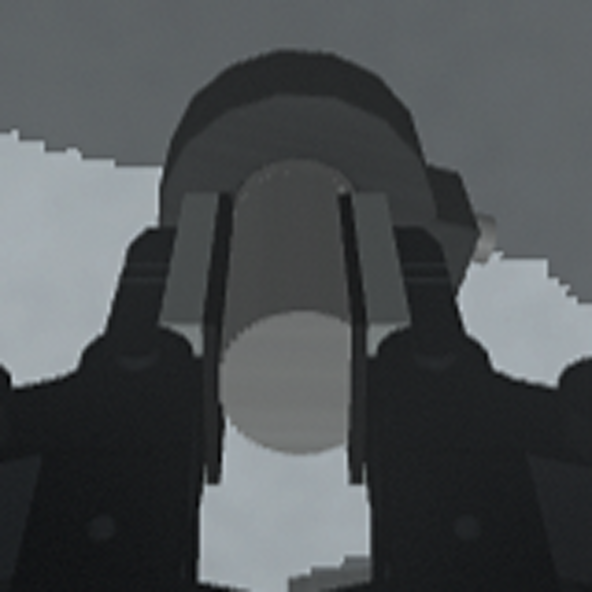

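>>> servo_tool(targets=[[0, -0.0002, 0, 0, 0, 1.07, 0], [0, -0.0004, 0, 0, 0, 2.14, 0], [0, -0.0006, 0, 0.0001, 0, 3.21, 0], [0, -0.0008, 0, 0.0002, 0, 4.28, 0], [0, -0.0009, 0, 0.0002, 0, 5.36, 0]], newtons=30)

```text
time: 10.72
position: [577.2, -58.5, 97.7]
ee_rot: [-0.914, 1.585, -1.584]
contact_force: [-1.5, 1.4, -0.2]
width: 0.18
```

```bash
python3 -c "
from h import *
rel([577.5,-59,98],np.radians(-29.8))
c,s=shot('wrist','w14')
cv2.imwrite('pics/w14z.png',cv2.resize(c['frame'][200:360,200:360,::-1],None,fx=3.7,fy=3.7,interpolation=cv2.INTER_CUBIC))
print(s['wrist_torque'])
"
```

```text
t 10.72 pos [577.2 -58.5  97.7] yawz -30.0 F [-1.5  1.4 -0.2] w 0.180 j [-0.2   0.59  1.6  -0.    0.95  0.32]
rel [ 0.0003 -0.0003  0.0005] [ 0.01 -0.05  0.  ]
[0.32837107 0.21001331 0.03103337]
```

View pics/w14z.png

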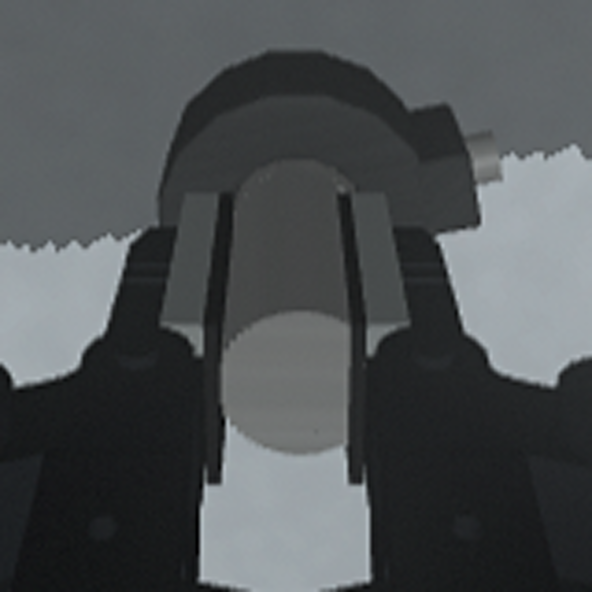

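>>> servo_tool(targets=[[0, -0.0002, 0, 0, 0, 1.07, 0], [0, -0.0004, 0, 0, 0, 2.14, 0], [0, -0.0006, 0, 0.0001, 0, 3.21, 0], [0, -0.0008, 0, 0.0002, 0, 4.28, 0], [0, -0.0009, 0, 0.0002, 0, 5.36, 0]])

```text
time: 11.18
position: [577.6, -57.6, 97.7]
ee_rot: [-0.567, 1.892, -1.891]
contact_force: [-2.8, 3.7, 1.4]
width: 0.178
```

>>> servo_tool(targets=[[0, -0.0002, 0, 0, 0, 1.07, 0], [0, -0.0004, 0, 0, 0, 2.14, 0], [0, -0.0006, 0, 0.0001, 0, 3.21, 0], [0, -0.0008, 0, 0.0002, 0, 4.28, 0], [0, -0.0009, 0, 0.0002, 0, 5.36, 0]])

```text
time: 11.6
position: [578.3, -56.9, 97.7]
ee_rot: [-0.125, 2.165, -2.163]
contact_force: [-3.4, 6.7, 2.5]
width: 0.178
```

>>> servo_tool(targets=[[0, 0, 0, 0, 0, 0, 0], [0, 0, 0, 0, 0, 0, 0], [0, 0, 0, 0, 0, 0, 0]])

```text
time: 11.85
position: [578.2, -57.0, 97.7]
ee_rot: [-0.129, 2.162, -2.16]
contact_force: [-4.8, 6.4, 4.2]
width: 0.181
```

```bash
python3 -c "
from h import *
rel([577.5,-59,98],np.radians(-83.5))
c,s=shot('wrist','w15')
print(s['wrist_torque'])
c,s=shot('top','t15',(215,145,345,275),4.5)
"
```

```text
t 11.85 pos [578.2 -57.   97.7] yawz -83.2 F [-4.8  6.4  4.2] w 0.181 j [-0.2   0.59  1.6   0.    0.96  1.25]
rel [ 0.001  -0.0003  0.0019] [0.01 0.05 0.02]
[ 1.00571476  0.59850803 -0.02306796]
```

View pics/w15.png

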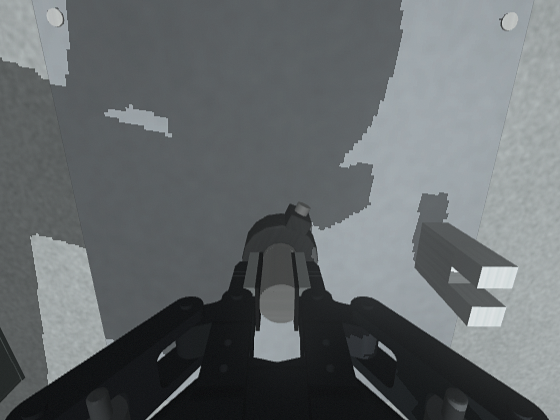

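```bash
python3 - <<'E'
from h import *
c=pickle.load(open("w15.pkl","rb"));s=c["s"]
f=c["frame"][255:335,455:530,::-1]
cv2.imwrite("pics/w15r.png",cv2.resize(f,None,fx=7,fy=7,interpolation=cv2.INTER_CUBIC))
m=(c["frame"].min(2)>170).astype(np.uint8);m[:255]=0;m[335:]=0;m[:,:460]=0;m[:,525:]=0
cs=sorted(cv2.findContours(m,0,2)[0],key=cv2.contourArea)[-2:]
for q in cs:
    q=q.reshape(-1,2);w=np.array([plane(c,u,126,s)[:2] for u in q],np.float32);r=cv2.minAreaRect(w);print(r)
E
```

```text
((578.9642333984375, -156.7380828857422), (11.368427276611328, 16.116971969604492), 6.82158088684082)
((599.9391479492188, -154.3948211669922), (11.340354919433594, 16.34864044189453), 6.813129425048828)
```

View pics/w15r.png

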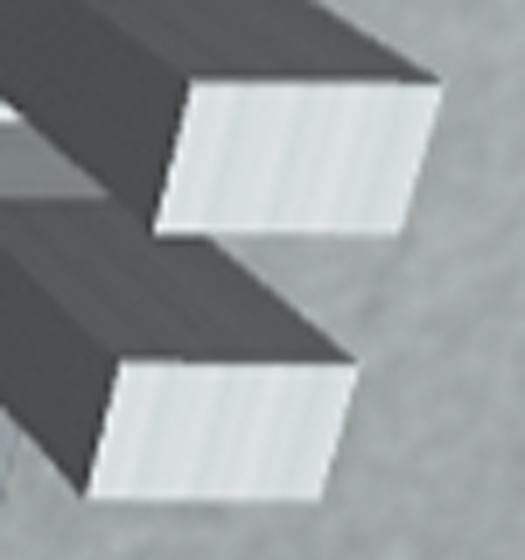

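View pics/t15.png

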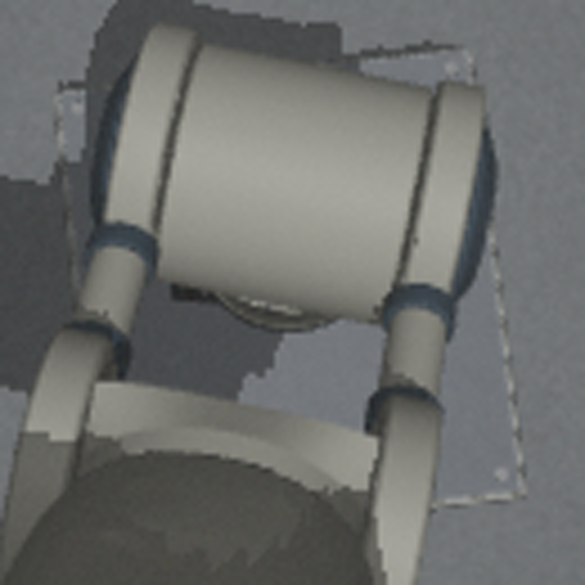

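>>> servo_tool(targets=[[0, 0, 0, 0, 0, 0, 0], [0, 0, 0, 0, 0, 0, 0], [0.3, 0, 0, 0, 0, 0, 0], [0.75, 0, 0, 0.001, 0, 0, 0], [0.75, 0, 0, 0.001, 0, 0, 0]])

```text
time: 12.37
position: [579.5, -58.9, 97.9]
ee_rot: [-0.126, 2.161, -2.161]
contact_force: [-0.4, 0.9, 0.2]
width: 0.572
```

>>> servo_tool(targets=[[0.75, 0, -0.015, 0, 0, 0, 0], [0.75, 0, -0.045, 0, 0, 0, 0], [0.75, 0, -0.08, 0, 0, 0, 0], [0.75, 0, -0.08, 0, 0, 0, 0], [0.75, 0, -0.08, 0, 0, 0, 0]])

```text
time: 12.78
position: [580.5, -59.0, 179.7]
ee_rot: [-0.121, 2.158, -2.161]
contact_force: [0.0, -0.8, -1.5]
width: 0.751
```

```bash
python3 -c "
from h import *
rel([579.5,-59,150],np.radians(-108.6))
c,s=shot('wrist','w16')
cv2.imwrite('pics/w16z.png',cv2.resize(c['frame'][190:350,200:360,::-1],None,fx=3.7,fy=3.7,interpolation=cv2.INTER_CUBIC))
"
```

```text
t 12.78 pos [580.5 -59.  179.7] yawz -83.4 F [ 0.  -0.8 -1.5] w 0.751 j [-0.2   0.49  1.52 -0.    1.13  1.25]
rel [ 0.0011  0.0297 -0.0002] [-0.01  5.05 -0.05]
```

View pics/w16z.png

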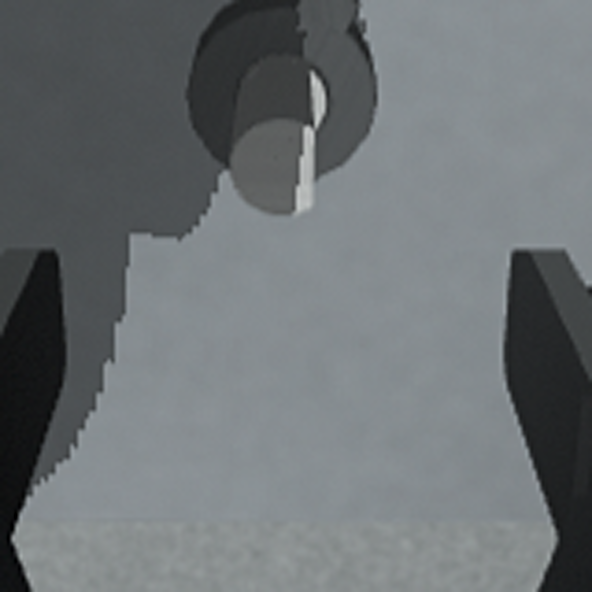

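```bash
python3 - <<'E'
from h import *
c=pickle.load(open("w16.pkl","rb"));s=c["s"]
ang=lambda v:np.degrees(np.arctan2(v[1],v[0])).round(1)
f=np.array([plane(c,(200+x/3.7,190+y/3.7),132,s)[:2] for x,y in [(317,120),(313,210)]]);v=f[1]-f[0];print(f.round(1),ang(v),np.linalg.norm(v))
cv2.imwrite("pics/w16b.png",cv2.resize(c["frame"][150:260,225:335,::-1],None,fx=5.4,fy=5.4,interpolation=cv2.INTER_CUBIC))
E
```

```text
[[589.2 -63.9]
 [570.5 -65.5]] -175.2 18.78695936358948
```

View pics/w16b.png

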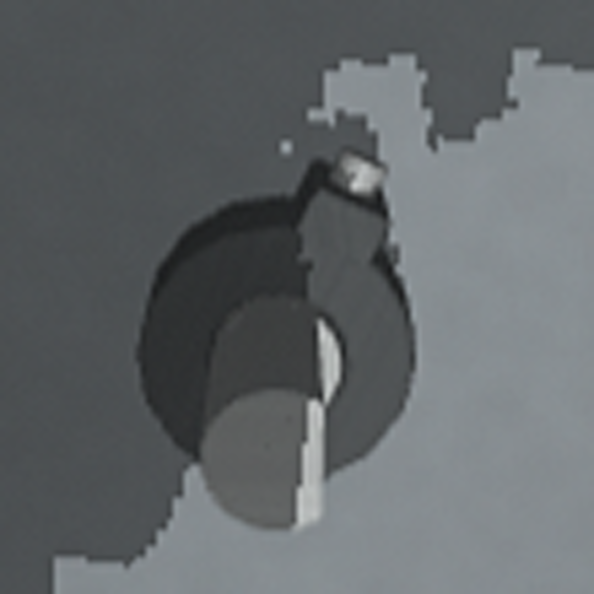

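```bash
python3 - <<'E'
from h import *
c=pickle.load(open("w16.pkl","rb"));s=c["s"]
P=lambda x,y,z:plane(c,(225+x/5.4,150+y/5.4),z,s)[:2]
ang=lambda v:np.degrees(np.arctan2(v[1],v[0])).round(1)
O=np.array([579.5,-59])
for n,p in (("screw",P(362,172,85)),("scr2",P(366,158,83)),("b1",P(322,190,92)),("b2",P(388,212,92))):
    print(n,p.round(1),ang(p-O),np.linalg.norm(p-O).round(1))
# collar top outline circle pts z=92
pts=np.array([P(x,y,92) for x,y in [(415,350),(395,275),(140,370),(160,440),(330,478),(395,430)]])
A=np.c_[2*pts,np.ones(len(pts))];r=np.linalg.lstsq(A,(pts**2).sum(1),rcond=None)[0];print(r[:2],np.sqrt(r[2]+r[:2]@r[:2]))
print(ang(P(388,212,92)-P(322,190,92))-90+180)
E
```

```text
screw [608.7 -68.4] -17.7 30.7
scr2 [610.6 -68.8] -17.6 32.6
b1 [606.7 -62.1] -6.6 27.4
b2 [604.5 -72.5] -28.4 28.4
[579.09007007 -58.40022875] 22.255952563202932
-12.099999999999994
```

>>> servo_tool(targets=[[0.75, 0, 0.01, 0, 0, 1.2, 0], [0.75, 0, 0.02, 0, 0, 2.4, 0], [0.75, 0, 0.03, 0, 0, 3.6, 0], [0.75, 0, 0.05, 0, 0, 4.85, 0], [0.75, 0, 0.065, 0, 0, 4.85, 0]])

```text
time: 13.25
position: [578.4, -58.5, 110.6]
ee_rot: [-0.324, -2.05, 2.05]
contact_force: [0.3, -1.1, -0.7]
width: 0.748
```

>>> servo_tool(targets=[[0.75, 0, 0, 0, 0, 0, 0], [0.75, 0, 0, 0, 0, 0, 0], [0.75, 0, 0, 0, 0, 0, 0]])

```text
time: 13.5
position: [579.3, -58.7, 113.0]
ee_rot: [-0.318, -2.056, 2.056]
contact_force: [0.9, -0.0, -0.1]
width: 0.748
```

```bash
python3 -c "
from h import *
rel([579.3,-58.8,72],np.radians(-107.6))
c,s=shot('wrist','w17')
"
```

```text
t 13.50 pos [579.3 -58.7 113. ] yawz -107.6 F [ 0.9 -0.  -0.1] w 0.748 j [-0.2   0.57  1.58 -0.    0.99  1.67]
rel [-0.      0.041   0.0001] [-0.    0.01  0.  ]
```

View pics/w17.png

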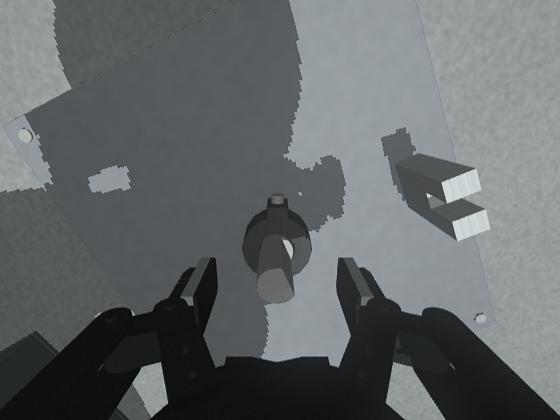

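>>> servo_tool(targets=[[0.75, 0, 0.015, 0, 0, 0, 0], [0.75, 0, 0.03, 0, 0, 0, 0], [0.75, 0, 0.037, 0, 0, 0, 0], [0.75, 0, 0.04, 0, 0, 0, 0], [0.75, 0, 0.04, 0, 0, 0, 0]])

```text
time: 13.97
position: [579.2, -58.6, 72.8]
ee_rot: [-0.318, -2.056, 2.056]
contact_force: [-0.5, -0.6, 0.7]
width: 0.753
```

>>> servo_tool(targets=[[0.5, 0, 0, 0, 0, 0, 0], [0.35, 0, 0, 0, 0, 0, 0], [0.35, 0, 0, 0, 0, 0, 0], [0.35, 0, 0, 0, 0, 0, 0], [0.35, 0, 0, 0, 0, 0, 0]], newtons=30)

```text
time: 14.38
position: [579.7, -58.8, 73.8]
ee_rot: [-0.32, -2.056, 2.056]
contact_force: [-1.0, -1.8, 7.0]
width: 0.488
```

```bash
python3 -c "
from h import *
rel([579.3,-58.8,72],np.radians(-107.6))
c,s=shot('wrist','w18')
"
```

```text
t 14.38 pos [579.7 -58.8  73.8] yawz -107.6 F [-1.  -1.8  7. ] w 0.488 j [-0.2   0.63  1.61 -0.    0.9   1.68]
rel [0.0004 0.0018 0.0001] [-0.   -0.   -0.02]
```

View pics/w18.png

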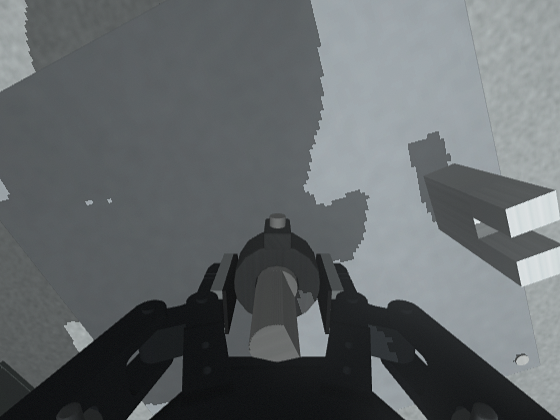

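>>> servo_tool(targets=[[0.35, 0, -0.003, 0, 0, 0, 0], [0.35, 0, -0.01, 0, 0, 0, 0], [0.35, 0, -0.015, 0, 0, 0, 0], [0.35, 0, -0.02, 0, 0, 0, 0], [0.35, 0, -0.02, 0, 0, 0, 0]], newtons=40)

```text
time: 14.85
position: [579.6, -58.8, 94.0]
ee_rot: [-0.32, -2.056, 2.056]
contact_force: [2.2, -2.4, -2.2]
width: 0.489
```

```bash
python3 -c "
from h import *
rel([579.3,-58.8,105.5],np.radians(-107.6))
c,s=shot('wrist','w19')
"
```

```text
t 14.85 pos [579.6 -58.8  94. ] yawz -107.6 F [ 2.2 -2.4 -2.2] w 0.489 j [-0.2   0.6   1.6  -0.    0.95  1.68]
rel [ 0.0003 -0.0115  0.0001] [ 0.   -0.01 -0.02]
```

View pics/w19.png

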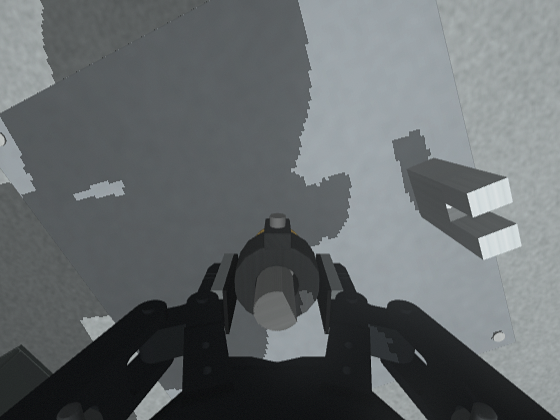

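>>> servo_tool(targets=[[0.35, 0, 0, 0, 0, 0.7, 0], [0.35, 0, 0, 0, 0, 1.7, 0], [0.35, 0, 0, 0, 0, 2.7, 0], [0.35, 0, 0, 0, 0, 3.7, 0], [0.35, 0, 0, 0, 0, 4.7, 0]])

```text
time: 15.32
position: [579.6, -58.9, 92.7]
ee_rot: [-0.681, -1.801, 1.802]
contact_force: [2.8, -4.5, -1.8]
width: 0.488
```

>>> servo_tool(targets=[[0.35, 0, 0, 0, 0, 1, 0], [0.35, 0, 0, 0, 0, 2, 0], [0.35, 0, 0, 0, 0, 3, 0], [0.35, 0, 0, 0, 0, 4, 0], [0.35, 0, 0, 0, 0, 5, 0]])

```text
time: 15.73
position: [579.5, -59.0, 92.7]
ee_rot: [-0.986, -1.506, 1.506]
contact_force: [3.2, -5.8, -1.5]
width: 0.488
```

>>> servo_tool(targets=[[0.35, 0, 0, 0, 0, 1, 0], [0.35, 0, 0, 0, 0, 2, 0], [0.35, 0, -0.003, 0, 0, 3, 0], [0.35, 0, -0.006, 0, 0, 3.4, 0], [0.35, 0, -0.008, 0, 0, 3.4, 0]])

```text
time: 16.15
position: [579.3, -59.0, 100.8]
ee_rot: [-1.152, -1.295, 1.295]
contact_force: [2.3, -5.3, -1.9]
width: 0.495
```

>>> servo_tool(targets=[[0.35, 0, -0.003, 0, 0, 0, 0], [0.35, 0, -0.0035, 0, 0, 0, 0], [0.35, 0, -0.0035, 0, 0, 0, 0]])

```text
time: 16.4
position: [579.3, -59.0, 104.3]
ee_rot: [-1.151, -1.297, 1.297]
contact_force: [2.5, -5.7, -2.7]
width: 0.49
```

```bash
python3 -c "
from h import *
rel([579.3,-58.8,105.5],np.radians(-173.2))
c,s=shot('wrist','w20')
c,s=shot('scene','s20',(210,150,360,270),5)
"
```

```text
t 16.40 pos [579.3 -59.  104.3] yawz -173.1 F [ 2.5 -5.7 -2.7] w 0.490 j [-0.2   0.58  1.59 -0.    0.97  2.82]
rel [ 0.0002 -0.0012  0.    ] [ 0.    0.01 -0.01]
```

View pics/w20.png

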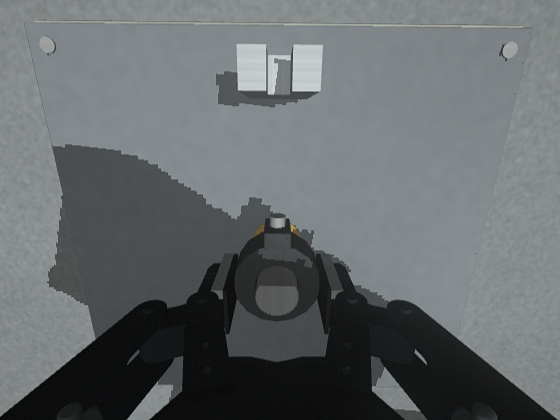

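View pics/s20.png

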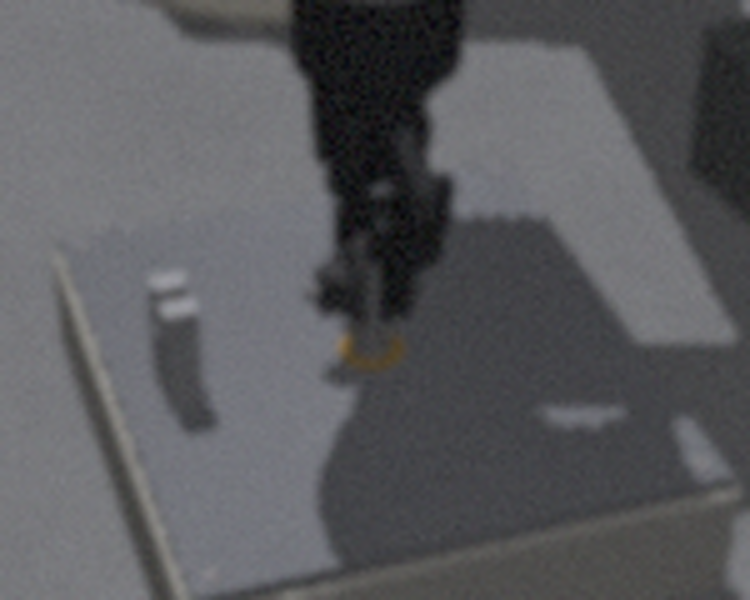

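```bash
python3 - <<'E'
from h import *
for n in ("w18","w19","w20"):
    c=pickle.load(open(n+".pkl","rb"));s=c["s"]
    f=c["frame"][205:240,262:294].min(2).astype(int)
    big=c["frame"][195:255,250:310,::-1];cv2.imwrite(f"pics/{n}s.png",cv2.resize(big,None,fx=6,fy=6,interpolation=cv2.INTER_CUBIC))
cv2.imwrite("pics/cmp.png",np.hstack([cv2.imread(f"pics/{n}s.png")[:, :260] for n in ("w18","w19","w20")]))
c=pickle.load(open("s20.pkl","rb"))
E
```

```text
(no output)
```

View pics/cmp.png

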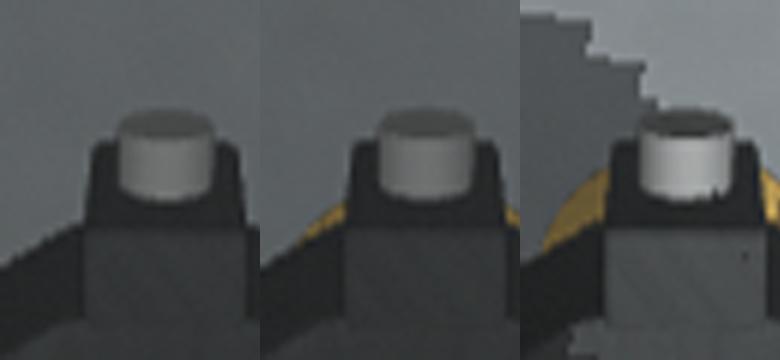

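>>> servo_tool(targets=[[0.35, 0, -0.001, 0, 0, 0, 0], [0.35, 0, -0.001, 0, 0, 0, 0], [0.35, 0, -0.001, 0, 0, 0, 0], [0.35, 0, -0.001, 0, 0, 0, 0], [0.35, 0, -0.001, 0, 0, 0, 0]])

```text
time: 16.92
position: [579.3, -59.0, 105.2]
ee_rot: [-1.151, -1.297, 1.297]
contact_force: [2.8, -5.4, -2.2]
width: 0.487
```

```bash
python3 - <<'E'
from h import *
c,s=shot('wrist','w21')
print(s["position"],s["width"],s["joint_vel"].round(3),s["contact_force"].round(1))
o,d=ray(c,(277.7,215.3),cam(c,s))
O=np.array([579.3,-58.9]);u=np.array([np.sin(np.radians(6.8)),-np.cos(np.radians(6.8))])
k=(33-(o[:2]-O)@u)/(d[:2]@u);p=o+k*d;print("screw",p.round(1),"height of underside",p[2]-81, "lateral ang",np.degrees(np.arctan2(*(p[:2]-O)[::-1]))+83.2)
c,s=shot('top','t21',(95,215,205,315),5)
E
```

```text
[579.34068731 -58.98824015 105.16438421] 0.48670918189069107 [ 0.     0.    -0.     0.001  0.001 -0.001] [ 2.8 -5.4 -2.2]
screw [582.8 -91.7 116.4] height of underside 35.37846375869569 lateral ang -0.7743664102755901
```

View pics/t21.png

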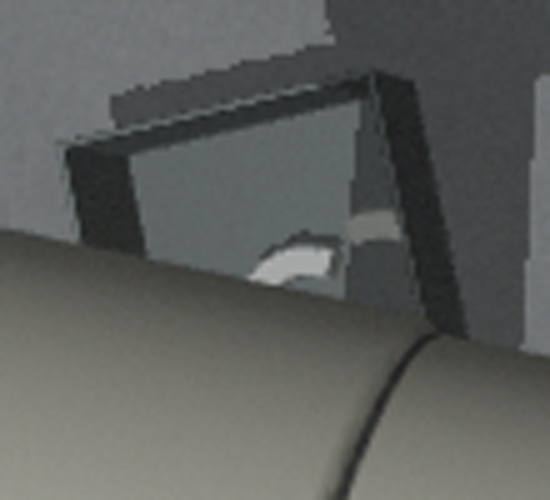

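View pics/w21.png

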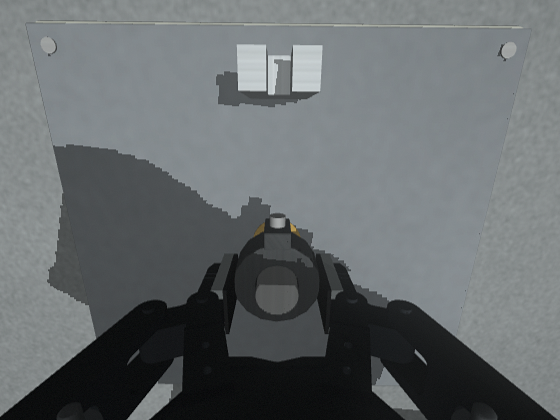

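```bash
python3 -c "
from workcell import bot
print(bot.finish_job())"
```

```text
the job is handed in; nothing more can be done
None
```

The job is handed in at about 17 s of the 64 s allowed. It reports no verdict, so what follows is from my own checks.

**What I did**
- I lifted both white pieces off the deck and released them in the grey bin.
- I pinched the shaft across its flat. The opening read 0.18 (about 15–16 mm, not 20), so it was the flat. I then turned the shaft until the flat faced the key rest.
- I gripped the collar square to its screw, turned it about 66° and raised it. I finished holding it still with a 40 N grip.

**What the last checks showed**
- **Pieces:** both were still lying in the bin in the last top view.
- **Flat:** when I turned it, the jaws were in line with the key rest to within about 0.2°. An image measurement after release put the flat about 2° off.
- **Screw:** it faces the key rest to within about 1°.
- **Arm:** joint speeds were about zero. The tool carried a small steady side load of about 6 N.

**Where the checks disagreed:** the height of the collar's underside. The tool travelled 31.4 mm, and the screw stayed in the same place in the gripper view, so the collar did not slip. A single ray from the wrist camera gave 35.4 mm. That ray gives the same 4 mm offset with the collar resting on the deck, so I trust 31.4 mm. Both figures are inside the allowed 24–39.5 mm.

I never moved near the beaker, bottle or hex key. I did not re-measure their positions at the end.

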